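# Clear the light panel and hold a platen roller up level over it for inspection

## Robot

A 6-joint arm with a two-finger parallel gripper is mounted at the origin on the work surface; the furniture and walls round the work are solid. World frame = base frame: x ahead of the robot, y to its left, z up, the work surface at z = 0. Lengths are in m, angles in rad, forces in N, time in s.
With the tool pointing down it reaches from about 0.35 to 0.975 m from the base axis. Payload 4.9 kg.
Tool frame: the origin (TCP) lies on the front face of the gripper's body, between the roots of the fingers; the fingertips stand ctrl.finger_overhang ahead of it and the grasp point (between the pads) lies 54 mm ahead of it (ctrl.finger_overhang is the distance from the TCP to the fingertips, in m); z points along the fingers, y is the line along which they close (so a half turn about z gives the same grasp; the last joint's range is limited). The gripper opens to 85 mm and grips with 20 to 120 N. Pads are 22 mm wide; open, the fingers measure 114 mm over their backs; the gripper's body (76 mm by 85 mm) begins 54 mm behind the grasp point. The pads swing forward as they close: fully open they stand 13 mm farther back than shut.
Start: joints at [1.016, 0.053, 1.613, -0, 1.476, -0.119], TCP at [0.264, 0.567, 0.304] pointing down, gripper open.
Joint ranges: [-3.01, 3.01], [-1.01, 2.22], [0.06, 2.58], [-1.02, 4.17], [0.09, 2.62], [-3.14, 3.14]. Speed limits (rad/s): [2.57, 2.57, 3.14, 3.14, 3.14, 3.14].

## Interface

Orientations are given as a rotation vector (axis times angle).
In Python, from station import ctrl, vision gives the robot as it stands. The module is installed in compiled form; this text tells all that it offers.
- The arm moves only by the tool drive_tool, never from a script. Its argument "rows" is a list of rows, each a list of 2 entries, a list of its own where there are three numbers: the shift along the tool's x, y, z in m, then the turn about the tool's z in rad. A call has 1 to 10 rows; each row shifts and turns the commanded pose from where the row before left it, along the tool's axes as they then stand; what a row does not reach is not made up. A row lasts 1/10 s, in which the tool goes at most 50 mm and 8.59 degrees, less where a joint would pass 70% of its speed; a pose out of reach is approached as far as the arm can. A call with a gripper value outside its range is refused whole. "jaw" is the closure, from 0 (fully open) to 1 (shut), set as the call begins (left out, the last holds). The fingers move at their own pace and stop on an object; "grip_force" is the grip in N (left out, the last holds). Time passes only in rows, so rows that do not move let the fingers close. It gives the time, the measured TCP pose, the force, the opening and the grip force at its end, in the units of the state.
- ctrl.get_obs(): the state, without advancing time (a new reading comes with each control period).
- vision.get_image(name): name is "side" or "top"; returns a dict with "image" (400x640x3 uint8, blue, green, red), "vertical_fov" (degrees; the focal length in pixels is half the picture's height over the tangent of half this angle, whatever the lens; pixels are square), "cx", "cy" (the principal point, pixels), "R" (3x3) and "t" (3): a world point X has camera coordinates R X + t. Camera axes: x right, y down, z forward; pixel columns grow to the right and rows downward; lengths in m; the calibration is good to about 2 mm. A picture is of the moment at which its call begins. There is no depth.
- ctrl.finish_job(): hands the job in; it is judged then, once.
The state is a dict: "t": time; "q": joint angles; "dq": joint speeds; "effort": joint torques, N m; "tool_pos": TCP position; "tool_rot": TCP orientation; "contact_force": force on the tool from outside, world axes, zero at the start; "wrist_torque": the same for the moment, N m; "opening": finger opening in m; "grip_force": force on a finger pad.
Only numpy, scipy, OpenCV 4.12 (cv2) and the standard library are available. Lean on these libraries where they do the work, as an engineer would, in place of code of your own. Each camera call takes 0.05 s, during which the arm holds its last target. There are 200 camera calls.

## Task

The platen roller has to be looked at against the light panel. Clear the panel first: stack the two parts cases that stand on it, one after the other, squarely and edge to edge on the like case that stands by itself on the bench, so that they make one column of three, and leave that column there. Then draw the black platen roller (not the bare aluminium one) out of its leaning socket, turn it level and finish while still holding it in the gripper, level and still, about 15 cm above the middle of the panel and lengthwise along the panel's long side; leave the aluminium roller in its socket and knock nothing over.

Things in the scene. Friction and masses are not known exactly. Their poses are not given: they have to be found in the camera images.
- case_a_mid (a point): closed parts case, grey, blue lid with a paper label, black latch at one end; 100 mm long (x) x 52 wide (y) x 32 high, 0.16 kg, rigid, flat top and bottom. The point is its centre, 16 mm above its underside. One of the two that stand side by side, about 11 cm apart, on the light panel at the start, long sides roughly along the panel's short side.
- case_b_mid (a point): closed parts case, grey, blue lid with a paper label, black latch at one end; 100 mm long (x) x 52 wide (y) x 32 high, 0.16 kg, rigid, flat top and bottom. The point is its centre, 16 mm above its underside. The other one that stands on the light panel at the start.
- base_case_mid (a point): closed parts case, grey, blue lid with a paper label, black latch at one end; 100 mm long (x) x 52 wide (y) x 32 high, 0.3 kg, rigid, flat top and bottom. The point is its centre, 16 mm above its underside. This one stands by itself on the bench, to the left of the panel, and is the foot of the column; it is to stay there.
- panel_top (a point): LED light panel: black frame with a white luminous face, 170 mm (x) x 240 mm (y, its long side) x 9 mm high, fixed to the bench. The point is the centre of its upper face, z up.
- platen_mid (a point): platen roller, 165 mm long along y, about 0.14 kg: firm black rubber body 120 mm long (60 each side of the point), 22 mm thick (act as if 22 mm square, faces along x and z), 10 mm shaft, black gear at the upper end. Stands in either rack socket; -y points up and away from the robot, 55 deg above level; x is level. The point is the middle of its length, on its axis.
- idler_mid (a point): bare aluminium roller of the same length and thickness (165 x 22 mm), without gear, in the rack's other socket, axes as for the platen roller. The point is the middle of its length, on its axis. It is to stay there.
- roller_rack: fixed rack: base plate 90 (x) x 112 mm (y), cheeks 47 mm high, two square sockets at y = +33, -33 mm leaning 35 deg from vertical to the rack's +x (axis (cos 55, 0, sin 55 deg)), 25 mm square inside, 29 outside, with a 14 mm wide tongue under the roller to 17 mm past its middle. Mouth 34 mm below the roller's middle along the roller, which is free once drawn 50 mm along that axis.
- solvent_mid (a point): white solvent bottle with a red cap, 63 mm wide, 187 mm tall, loose, standing behind the work; the point is on its axis 90 mm up. Not to be knocked over.

How it is judged:
On the way, in this order (a step that is already met when the one before it is completed fails the run):
1. one case from the panel stands released and squarely on the base case (((horizontal distance between case_a_mid and base_case_mid below 0.012 m and angle between the x axis of case_a_mid and the x axis of base_case_mid, either way round below 0.17 rad and z of case_a_mid in the frame of base_case_mid between 0.028 and 0.036 m) or (horizontal distance between case_b_mid and base_case_mid below 0.012 m and angle between the x axis of case_b_mid and the x axis of base_case_mid, either way round below 0.17 rad and z of case_b_mid in the frame of base_case_mid between 0.028 and 0.036 m)) and contact force between the fingers and case_a below 0.1 N and contact force between the fingers and case_b below 0.1 N and distance of base_case_mid from where it was at the start of the episode below 0.03 m), for 0.2 s.
2. the column of three cases stands, released (((horizontal distance between case_a_mid and base_case_mid below 0.012 m and angle between the x axis of case_a_mid and the x axis of base_case_mid, either way round below 0.17 rad and z of case_a_mid in the frame of base_case_mid between 0.028 and 0.036 m and horizontal distance between case_b_mid and case_a_mid below 0.012 m and angle between the x axis of case_b_mid and the x axis of case_a_mid, either way round below 0.17 rad and z of case_b_mid in the frame of base_case_mid between 0.06 and 0.068 m) or (horizontal distance between case_b_mid and base_case_mid below 0.012 m and angle between the x axis of case_b_mid and the x axis of base_case_mid, either way round below 0.17 rad and z of case_b_mid in the frame of base_case_mid between 0.028 and 0.036 m and horizontal distance between case_a_mid and case_b_mid below 0.012 m and angle between the x axis of case_a_mid and the x axis of case_b_mid, either way round below 0.17 rad and z of case_a_mid in the frame of base_case_mid between 0.06 and 0.068 m)) and contact force between the fingers and case_a below 0.1 N and contact force between the fingers and case_b below 0.1 N and distance of base_case_mid from where it was at the start of the episode below 0.03 m), for 0.2 s.
3. the platen roller is held clear of its socket (contact force between the fingers and platen above 1 N and contact force between platen and roller_rack below 0.05 N and contact force between platen and light_panel below 0.05 N and distance of platen_mid from where it was at the start of the episode above 0.055 m and height (world z) of platen_mid above 0.1 m), for 0.2 s.
At the end, for the whole second after the job is handed in: Three cases in one column (12 mm, 10 deg; base within 30 mm of its start); roller held by the gripper only, at rest, level within 10 deg, along the panel's long side within 12 deg, its middle within 50 mm of over the panel's centre (along each side) and 100 to 220 mm above its face (((horizontal distance between case_a_mid and base_case_mid below 0.012 m and angle between the x axis of case_a_mid and the x axis of base_case_mid, either way round below 0.17 rad and z of case_a_mid in the frame of base_case_mid between 0.028 and 0.036 m and horizontal distance between case_b_mid and case_a_mid below 0.012 m and angle between the x axis of case_b_mid and the x axis of case_a_mid, either way round below 0.17 rad and z of case_b_mid in the frame of base_case_mid between 0.06 and 0.068 m) or (horizontal distance between case_b_mid and base_case_mid below 0.012 m and angle between the x axis of case_b_mid and the x axis of base_case_mid, either way round below 0.17 rad and z of case_b_mid in the frame of base_case_mid between 0.028 and 0.036 m and horizontal distance between case_a_mid and case_b_mid below 0.012 m and angle between the x axis of case_a_mid and the x axis of case_b_mid, either way round below 0.17 rad and z of case_a_mid in the frame of base_case_mid between 0.06 and 0.068 m)) and distance of base_case_mid from where it was at the start of the episode below 0.03 m and contact force between the fingers and platen above 1 N and contact force between platen and roller_rack below 0.05 N and contact force between platen and light_panel below 0.05 N and contact force between platen and case_a below 0.05 N and contact force between platen and case_b below 0.05 N and x of platen_mid in the frame of panel_top between -0.05 and 0.05 m and y of platen_mid in the frame of panel_top between -0.05 and 0.05 m and z of platen_mid in the frame of panel_top between 0.1 and 0.22 m and angle between platen_mid's own y axis and vertical between 1.401 and 1.741 rad and angle between the y axis of platen_mid and the y axis of panel_top, either way round below 0.22 rad and linear speed of platen below 0.03 m/s and angular speed of platen below 0.2 rad/s); the arm keeps its last pose, push and grip.
It fails at once if the aluminium roller is lifted or pulled out of its socket (distance of idler_mid from where it was at the start of the episode above 0.03 m).
It fails at once if the solvent bottle is knocked over (angle between solvent_mid's own z axis and vertical above 0.6 rad).
It also fails if it takes over 72 s, if anything falls off the work surface, if the arm or the gripper's body presses on something with over 40 N, if the wrist force passes 120 N, or if a joint passes its speed limit or range.

## Working session

There is one attempt and no reset: what is moved stays moved. The work goes in short steps, Python scripts to look and compute and a tool call to move; the robot and the scene stay as the last step left them, time stands still between calls to the robot, and variables do not carry over. Pictures are saved under pics/ and viewed, at most 10 in all, crops included, and the job is handed in when it is done.

Besides the shell and the picture viewer there is one more tool, called after "Request:" by a JSON object that holds its "name" and its "arguments", one argument or row to a line. drive_tool: Moves the arm, as the interface text tells. Its arguments: {"type":"object","properties":{"rows":{"type":"array","items":{"type":"array"}},"jaw":{"type":"number"},"grip_force":{"type":"number"}},"required":["rows"]}

```bash
ls; mkdir -p pics; cat > h.py <<'E'
from station import ctrl, vision
import numpy as np, cv2, pickle
def snap(tag):
    for n in ("side","top"):
        d=vision.get_image(n); pickle.dump(d,open(f"{tag}_{n}.pkl","wb")); cv2.imwrite(f"pics/{tag}_{n}.png",d["image"])
def load(tag,n): return pickle.load(open(f"{tag}_{n}.pkl","rb"))
def ray(d,p):
    f=200/np.tan(np.radians(d["vertical_fov"])/2)
    R=np.array(d["R"]);t=np.array(d["t"])
    v=R.T@np.array([(p[0]-d["cx"])/f,(p[1]-d["cy"])/f,1.]); return -R.T@t, v/np.linalg.norm(v)
def atz(d,p,z):
    c,v=ray(d,p); return c+v*(z-c[2])/v[2]
def tri(d1,p1,d2,p2):
    c1,v1=ray(d1,p1);c2,v2=ray(d2,p2)
    s=np.linalg.lstsq(np.c_[v1,-v2],c2-c1,rcond=None)[0]
    a=c1+s[0]*v1;b=c2+s[1]*v2; return (a+b)/2,np.linalg.norm(a-b)
def proj(d,X):
    f=200/np.tan(np.radians(d["vertical_fov"])/2)
    c=np.array(d["R"])@X+np.array(d["t"]); return np.array([c[0]/c[2]*f+d["cx"],c[1]/c[2]*f+d["cy"]])
E
python3 - <<'E'
from h import *
snap("a")
o=ctrl.get_obs(); print({k:np.round(v,3) for k,v in o.items()}, ctrl.finger_overhang)
for n in("side","top"):
    d=load("a",n); print(n,d["vertical_fov"],d["cx"],d["cy"],np.round(-np.array(d["R"]).T@d["t"],3)); print(np.round(d["R"],3))
a=np.vstack([load("a",n)["image"] for n in("top","side")])
E
```

```text
pics
{'t': np.float64(0.1), 'q': array([ 1.016,  0.053,  1.614, -0.   ,  1.476, -0.119]), 'dq': array([-0.001, -0.001, -0.004,  0.001,  0.   ,  0.   ]), 'effort': array([ 0.0000e+00, -3.9491e+01, -3.7136e+01, -0.0000e+00,  4.0000e-03,
       -0.0000e+00]), 'tool_pos': array([0.264, 0.566, 0.303]), 'tool_rot': array([-6.790e-01, -3.067e+00,  3.000e-03]), 'contact_force': array([ 0.119, -0.184,  0.66 ]), 'wrist_torque': array([ 0.046, -0.004,  0.006]), 'grip_force': np.float64(0.0), 'opening': np.float64(0.085)} 0.0726
side 53.019666631094864 321.7047739986451 196.10218639463483 [1.052 0.212 0.957]
[[-0.359  0.933  0.01 ]
 [ 0.795  0.311 -0.521]
 [-0.489 -0.179 -0.854]]
top 55.5383468282489 323.65096238257695 201.07552250609868 [0.351 0.022 1.026]
[[-0.067 -0.998  0.002]
 [-0.971  0.064 -0.229]
 [ 0.228 -0.017 -0.973]]
```

View pics/a_top.png

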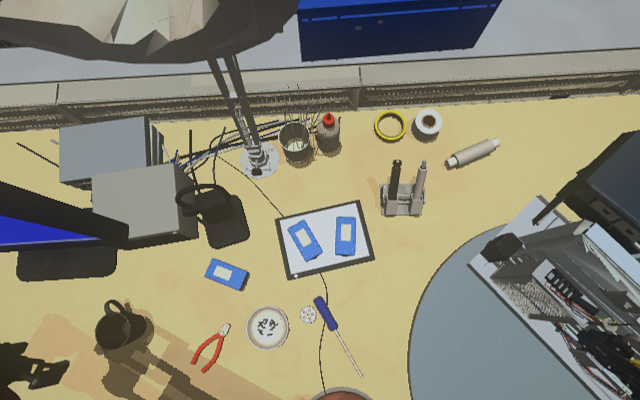

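View pics/a_side.png

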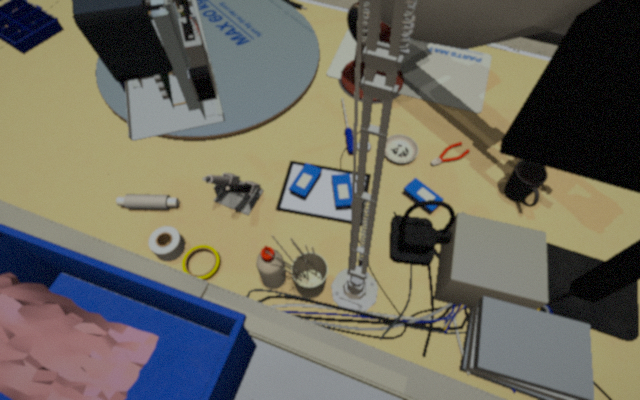

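```bash
python3 - <<'E'
from h import *
def crop(n,x0,y0,w,h,s,out):
    im=load("a",n)["image"][y0:y0+h,x0:x0+w]
    im=cv2.resize(im,None,fx=s,fy=s,interpolation=cv2.INTER_CUBIC)
    for i in range(0,w,20):cv2.putText(im,str(x0+i),(i*s,10),0,.35,(0,0,255),1);cv2.line(im,(i*s,12),(i*s,18),(0,0,255),1)
    for i in range(0,h,20):cv2.putText(im,str(y0+i),(0,i*s+4),0,.35,(0,0,255),1)
    cv2.imwrite(out,im)
crop("top",195,150,240,145,3,"pics/c1.png")
crop("side",195,145,260,80,3,"pics/c2.png")
a=cv2.imread("pics/c1.png");b=cv2.imread("pics/c2.png")
# rack zoom inset is in both; stack to one
W=max(a.shape[1],b.shape[1]);pad=lambda m:cv2.copyMakeBorder(m,0,0,0,W-m.shape[1],cv2.BORDER_CONSTANT)
m=np.vstack([pad(a)[:360],pad(b)]);print(m.shape)
cv2.imwrite("pics/c12.png",m)
E
```

```text
(600, 780, 3)
```

View pics/c12.png

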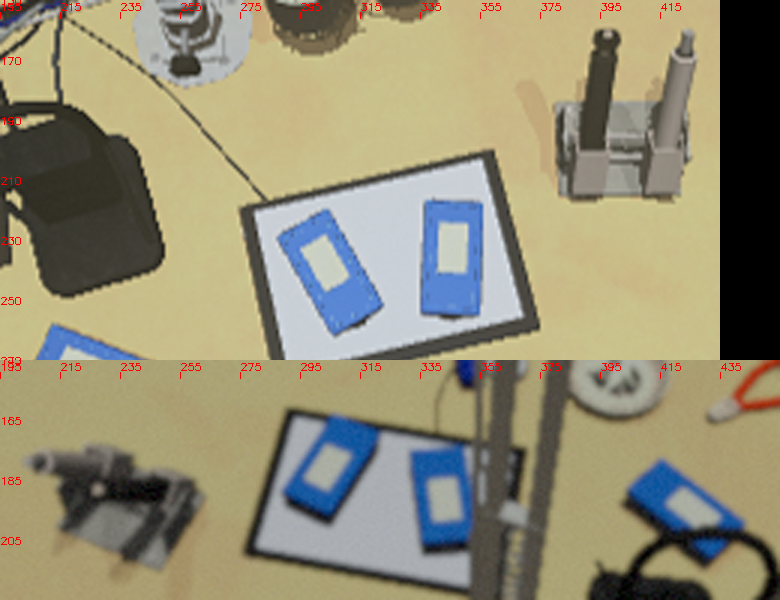

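```bash
cat > m.py <<'E'
from h import *
def lids(tag,n,box):
    d=load(tag,n);im=cv2.resize(d["image"],None,fx=4,fy=4,interpolation=cv2.INTER_CUBIC)
    h=cv2.cvtColor(im,cv2.COLOR_BGR2HSV);m=cv2.inRange(h,(100,120,90 if n=="top" else 70),(125,255,255))
    x0,y0,x1,y1=box;k=np.zeros_like(m);k[y0*4:y1*4,x0*4:x1*4]=1;m*=k
    r=[]
    for c in cv2.findContours(m,cv2.RETR_EXTERNAL,cv2.CHAIN_APPROX_NONE)[0]:
        if cv2.contourArea(c)>2500:
            c=cv2.convexHull(c); M=cv2.moments(c)
            r.append((np.array([M["m10"],M["m01"]])/M["m00"]/4,(c[:,0]/4+.125-.5)))
    return d,r
def world(d,c,z):
    P=np.array([atz(d,p,z)[:2] for p in c]);q=cv2.minAreaRect((P*1000).astype(np.float32))
    (cx,cy),(w,h),a=q
    if w<h:w,h,a=h,w,a+90
    return np.round([cx,cy,w,h,(a+90)%180-90],1)
E
python3 - <<'E'
from m import *
for n,b in(("top",(200,200,380,300)),("side",(285,150,450,220))):
    d,r=lids("a",n,b)
    for ce,c in r: print(n,np.round(ce,1),world(d,c,.032),world(d,c,.041))
T=load("a","top");S=load("a","side")
T_=lambda x,y:(195+x/3,150+y/3)
S_=lambda x,y:(195+x/3,145+(y-360)/3)
for nm,a,b in [("panel far right",T_(492,151),S_(290,410)),("panel near right",T_(539,327),S_(523,452) )]:
    print(nm,tri(T,a,S,b),atz(T,a,.009),atz(S,b,.009))
for nm,a in [("FL",T_(240,207)),("FR",T_(492,151)),("NR",T_(539,327)),("NL",(289.5,280))]: print(nm,atz(T,a,.009))
for nm,a in [("1",S_(290,410)),("2",S_(523,452)),("3",S_(247,553))]: print(nm,atz(S,a,.009))
d=T; im=d["image"][148:222,370:435]; cv2.imwrite("pics/r1.png",cv2.resize(im,None,fx=8,fy=8,interpolation=cv2.INTER_CUBIC))
im=S["image"][165:220,195:270]; 
A=cv2.imread("pics/r1.png");B=cv2.resize(im,None,fx=8,fy=8,interpolation=cv2.INTER_CUBIC)
A=cv2.resize(T["image"][150:220,375:430],None,fx=6,fy=6,interpolation=cv2.INTER_CUBIC)
B=cv2.resize(S["image"][165:220,195:255],None,fx=6,fy=6,interpolation=cv2.INTER_CUBIC)
m=np.zeros((420,330+360,3),np.uint8);m[:,:330]=A;m[:330,330:]=B;cv2.imwrite("pics/rack.png",m)
E
```

```text
top [226.  274.1] [409.8 269.2  98.4  49.7  65.3] [409.3 266.9  97.6  49.3  65.3]
top [305.1 240.6] [483.   61.3 100.   50.4  26.6] [481.8  61.   99.1  49.9  26.6]
top [345.6 236. ] [488.1 -46.   98.8  50.6  -6.7] [486.9 -45.4  97.9  50.2  -6.7]
side [421.8 192.5] [415.6 271.2  96.1  52.8  64.7] [421.8 270.6  95.1  52.3  64.7]
side [342.7 189.7] [479.2  62.6 107.8  51.5  26.7] [484.7  64.  106.8  51.   26.7]
side [305.7 179.8] [486.2 -43.2 106.9  55.6  -3.3] [491.7 -40.7 105.8  55.1  -3.3]
panel far right (array([ 0.54341429, -0.06347163,  0.17889369]), np.float64(0.021003966351284212)) [ 0.58549583 -0.09286663  0.009     ] [ 0.43057975 -0.11065245  0.009     ]
panel near right (array([0.42327713, 0.00576569, 0.07381949]), np.float64(0.23209481936653098)) [ 0.42318748 -0.12032762  0.009     ] [0.39496169 0.11562068 0.009     ]
FL [0.54863224 0.13971328 0.009     ]
FR [ 0.58549583 -0.09286663  0.009     ]
NR [ 0.42318748 -0.12032762  0.009     ]
NL [0.38365341 0.10784976 0.009     ]
1 [ 0.43057975 -0.11065245  0.009     ]
2 [0.39496169 0.11562068 0.009     ]
3 [ 0.59160831 -0.08371274  0.009     ]
```

View pics/rack.png

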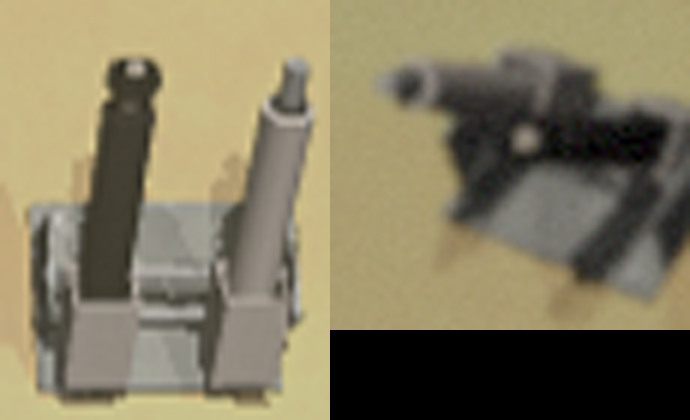

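```bash
python3 - <<'E'
from h import *
T=load("a","top");S=load("a","side")
t=lambda x,y:(375+x/6-.4,150+y/6-.4); s=lambda x,y:(195+(x-330)/6-.4,165+y/6-.4)
for n,a,b in[("platen end",t(134,70),s(525,140)),("idler end",t(296,65),s(383,85)),("idler bodytop",t(287,110),s(425,85))]:
    X,e=tri(T,a,S,b);print(n,X.round(4),e.round(4))
# rack base corners on the bench (z~0): top view
for n,a in[("plate FL",t(32,205)),("plate NL",t(40,390)),("plate NR",t(282,388)),("FR",t(298,205))]:print(n,atz(T,a,.005).round(4))
for n,a in[("side plate corner bottom",s(650,298)),("side left",s(452,212))]:print(n,atz(S,a,.005).round(4))
for n,a,b in[("ring",(205,197),(432,222)),("ring left/top",(197,190),(452,215)),("bottle cap",(328,118),(267,252)),("lampbase",(257,160),(355,290)),("lid base",(226,274.1),(421.8,192.5)),("lid B",(345.6,236),(305.7,179.8))]:
    X,e=tri(T,a,S,b);print(n,X.round(3),e.round(4))
o=ctrl.get_obs();
for d in(T,S):print(proj(d,np.array(o["tool_pos"])-[0,0,.07]))
E
```

```text
platen end [ 0.6465 -0.1789  0.1426] 0.0006
idler end [ 0.6441 -0.245   0.1429] 0.0009
idler bodytop [ 0.6295 -0.2412  0.1259] 0.0062
plate FL [ 0.6299 -0.1558  0.005 ]
plate NL [ 0.5424 -0.1507  0.005 ]
plate NR [ 0.536  -0.2611  0.005 ]
FR [ 0.6217 -0.2794  0.005 ]
side plate corner bottom [ 0.6325 -0.1525  0.005 ]
side left [ 0.625  -0.2572  0.005 ]
ring [0.578 0.29  0.171] 0.0181
ring left/top [0.581 0.307 0.221] 0.0449
bottle cap [ 0.767 -0.017  0.153] 0.0023
lampbase [ 0.725  0.185 -0.   ] 0.0018
lid base [0.409 0.269 0.028] 0.0009
lid B [ 0.486 -0.045  0.028] 0.0037
[ 48.31839977 355.40495464]
[580.27906421 136.65131422]
```

```bash
cat > go.py <<'E'
import sys
from h import *
from scipy.spatial.transform import Rotation as Ro
def go(wps):
    o=ctrl.get_obs();p=np.array(o["tool_pos"]);R=Ro.from_rotvec(o["tool_rot"]).as_matrix()
    psi=np.arctan2(R[1,0],R[0,0]);print("t",round(float(o["t"]),2),"p",p.round(4),"psi",np.degrees(psi).round(1),"tilt",R[2,2].round(4),"q6",round(float(o["q"][5]),2),"open",round(float(o["opening"]),4),"F",np.round(o["contact_force"],1))
    for x,y,z,a in wps:
        d=np.array([x,y,z])-p;c,s=np.cos(psi),np.sin(psi)
        l=np.array([c*d[0]+s*d[1],s*d[0]-c*d[1],-d[2]])
        t=-(np.radians(a)-psi)
        print("shift",l.round(4),"len",np.linalg.norm(l).round(3),"then turn",round(t,3)); p=np.array([x,y,z]);psi=np.radians(a)
if __name__=="__main__": go(eval(sys.argv[1]))
E
python3 go.py "[(.482,.061,.2,26.6),(.482,.061,.0876,26.6),(.482,.061,.22,65.2),(.4095,.268,.22,65.2)]"
```

```text
t 0.1 p [0.2636 0.5662 0.3028] psi 155.0 tilt -1.0 q6 -0.12 open 0.0852 F [ 0.1 -0.2  0.7]
shift [-0.4113 -0.3658  0.1028] len 0.56 then turn 2.242
shift [0.     0.     0.1124] len 0.112 then turn -0.0
shift [ 0.      0.     -0.1324] len 0.132 then turn -0.674
shift [ 0.1575 -0.1526 -0.    ] len 0.219 then turn -0.0
```

Request:
{"name": "drive_tool", "arguments": {
  "rows": [
    [[-0.0294,-0.0261,0.0073],0],
    [[-0.0294,-0.0261,0.0073],0],
    [[-0.0294,-0.0261,0.0073],0],
    [[-0.0294,-0.0261,0.0073],0],
    [[-0.0294,-0.0261,0.0073],0],
    [[-0.0294,-0.0261,0.0073],0],
    [[-0.0294,-0.0261,0.0073],0],
    [[-0.0294,-0.0261,0.0073],0],
    [[-0.0294,-0.0261,0.0073],0],
    [[-0.0294,-0.0261,0.0073],0]
  ],
  "jaw": 0,
  "grip_force": 40
}}

```text
t: 1.1
tool_pos: [0.4202, 0.2043, 0.2303]
tool_rot: [-0.679, -3.067, 0.0]
contact_force: [1.1, 1.0, 0.5]
opening: 0.0857
grip_force: 0.0
```

Request:
{"name": "drive_tool", "arguments": {
  "rows": [
    [[-0.0294,-0.0261,0.0073],0],
    [[-0.0294,-0.0261,0.0073],0],
    [[-0.0294,-0.0261,0.0073],0],
    [[-0.0294,-0.0261,0.0073],0],
    [[0,0,0],0.14],
    [[0,0,0],0.14],
    [[0,0,0],0.14],
    [[0,0,0],0.14],
    [[0,0,0],0.14],
    [[0,0,0],0.14]
  ]
}}

```text
t: 2.1
tool_pos: [0.4823, 0.0615, 0.2011]
tool_rot: [-1.878, -2.518, 0.001]
contact_force: [0.1, -0.2, 0.3]
opening: 0.085
grip_force: 0.0
```

Request:
{"name": "drive_tool", "arguments": {
  "rows": [
    [[0,0,0],0.14],
    [[0,0,0],0.14],
    [[0,0,0],0.14],
    [[0,0,0],0.14],
    [[0,0,0],0.14],
    [[0,0,0],0.14],
    [[0,0,0],0.14],
    [[0,0,0],0.14],
    [[0,0,0],0.14],
    [[0,0,0],0.14]
  ]
}}

```text
t: 3.1
tool_pos: [0.4824, 0.0616, 0.2012]
tool_rot: [-3.059, -0.716, 0.001]
contact_force: [-0.0, 0.2, -0.0]
opening: 0.0856
grip_force: 0.0
```

```bash
python3 go.py "[(.482,.061,.0876,26.6)]"; python3 - <<'E'
from h import *
snap("b")
A=cv2.resize(load("b","top")["image"][180:300,240:400],None,fx=4.9,fy=4.9,interpolation=cv2.INTER_CUBIC)
cv2.imwrite("pics/b1.png",A)
E
```

```text
t 3.1 p [0.4824 0.0616 0.2012] psi 26.4 tilt -1.0 q6 1.08 open 0.0856 F [-0.   0.2 -0. ]
shift [-0.0006  0.0004  0.1136] len 0.114 then turn -0.004
```

View pics/b1.png

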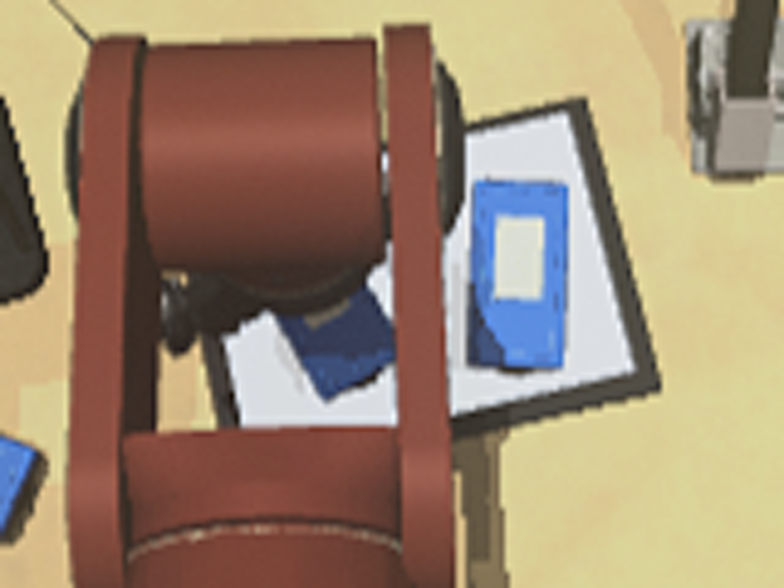

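Arm hides the gripper in the top view (crop 80–460), case B visible untouched at crop (518,275). Descending.

Request:
{"name": "drive_tool", "arguments": {
  "rows": [
    [[0,0,0.03],0],
    [[0,0,0.03],0],
    [[0,0,0.03],0],
    [[0,0,0.015],0],
    [[0,0,0.0085],0],
    [[0,0,0],0]
  ]
}}

```text
t: 3.8
tool_pos: [0.4818, 0.0616, 0.087]
tool_rot: [-3.056, -0.727, 0.004]
contact_force: [0.4, -0.2, 0.5]
opening: 0.0854
grip_force: 0.0
```

Request:
{"name": "drive_tool", "arguments": {
  "rows": [
    [[0,0,0],0],
    [[0,0,0],0],
    [[0,0,0],0],
    [[0,0,0],0],
    [[0,0,0],0],
    [[0,0,0],0],
    [[0,0,0],0],
    [[0,0,0],0]
  ],
  "jaw": 1
}}

```text
t: 4.6
tool_pos: [0.4839, 0.0616, 0.0898]
tool_rot: [3.056, 0.725, 0.004]
contact_force: [-0.0, -0.1, 6.1]
opening: 0.0514
grip_force: 44.5
```

Request:
{"name": "drive_tool", "arguments": {
  "rows": [
    [[0,0,-0.02],0],
    [[0,0,-0.04],0],
    [[0,0,-0.04],0],
    [[0,0,-0.03],0],
    [[0,0,0],-0.11],
    [[0,0,0],-0.14],
    [[0,0,0],-0.14],
    [[0,0,0],-0.14],
    [[0,0,0],-0.14],
    [[0,0,0],0]
  ]
}}

```text
t: 5.6
tool_pos: [0.4822, 0.0616, 0.2175]
tool_rot: [-2.648, -1.689, 0.002]
contact_force: [-0.4, -0.1, -1.7]
opening: 0.051
grip_force: 43.5
```

```bash
python3 go.py "[(.4095,.268,.22,65.2),(.4095,.268,.115,65.2)]"
```

```text
t 5.6 p [0.4822 0.0616 0.2175] psi 65.1 tilt -1.0 q6 0.41 open 0.051 F [-0.4 -0.1 -1.7]
shift [ 0.1565 -0.1529 -0.0025] len 0.219 then turn -0.002
shift [0.    0.    0.105] len 0.105 then turn -0.0
```

Request:
{"name": "drive_tool", "arguments": {
  "rows": [
    [[0.0261,-0.0255,0],0],
    [[0.0261,-0.0255,0],0],
    [[0.0261,-0.0255,0],0],
    [[0.0261,-0.0255,0],0],
    [[0.0261,-0.0255,0],0],
    [[0.026,-0.0254,0],0],
    [[0,0,0.03],0],
    [[0,0,0.03],0],
    [[0,0,0.025],0],
    [[0,0,0.01],0]
  ]
}}

```text
t: 6.6
tool_pos: [0.4079, 0.2672, 0.1199]
tool_rot: [-2.65, -1.686, 0.009]
contact_force: [0.1, -0.3, -1.5]
opening: 0.0516
grip_force: 43.4
```

Request:
{"name": "drive_tool", "arguments": {
  "rows": [
    [[0,0,0.005],0],
    [[0,0,0],0],
    [[0,0,0],0]
  ]
}}

```text
t: 6.9
tool_pos: [0.4109, 0.2682, 0.1196]
tool_rot: [2.649, 1.689, 0.004]
contact_force: [-0.9, -0.6, -0.7]
opening: 0.0514
grip_force: 43.4
```

```bash
python3 go.py "[(.4095,.268,.1128,65.2)]"; python3 - <<'E'
from h import *
snap("c")
A=cv2.resize(load("c","side")["image"][130:240,370:510],None,fx=5,fy=5,interpolation=cv2.INTER_CUBIC)
cv2.imwrite("pics/c_1.png",A)
E
```

```text
t 6.9 p [0.4109 0.2682 0.1196] psi 65.0 tilt -1.0 q6 0.86 open 0.0514 F [-0.9 -0.6 -0.7]
shift [-0.0008 -0.0012  0.0068] len 0.007 then turn -0.003
```

View pics/c_1.png

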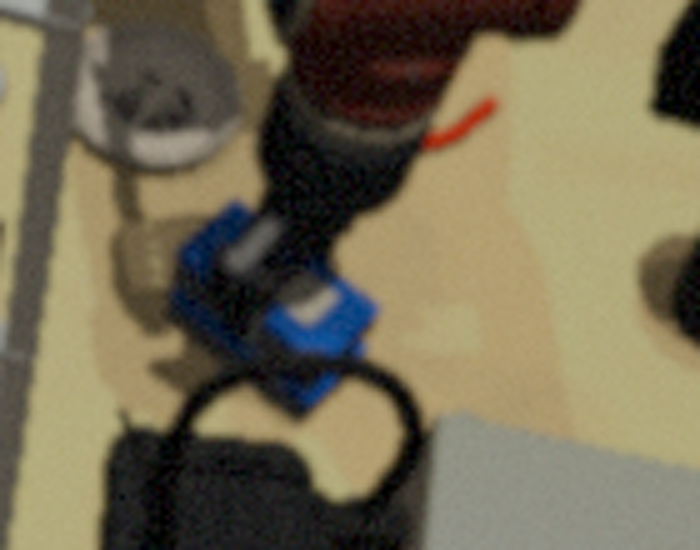

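Held case sits over the base (crop (275,300)), edges parallel; force suggests contact is starting.

Request:
{"name": "drive_tool", "arguments": {
  "rows": [
    [[0,0,0.002],0],
    [[0,0,0.001],0],
    [[0,0,0],0],
    [[0,0,0],0]
  ]
}}

```text
t: 7.4
tool_pos: [0.41, 0.2679, 0.1152]
tool_rot: [-2.648, -1.69, 0.0]
contact_force: [0.4, -0.5, -2.1]
opening: 0.0514
grip_force: 43.4
```

Request:
{"name": "drive_tool", "arguments": {
  "rows": [
    [[0,0,0.0015],0],
    [[0,0,0.0015],0],
    [[0,0,0],0],
    [[0,0,0],0]
  ]
}}

```text
t: 7.8
tool_pos: [0.4102, 0.268, 0.1128]
tool_rot: [2.648, 1.69, 0.0]
contact_force: [-2.1, -1.4, 4.3]
opening: 0.0512
grip_force: 44.2
```

Request:
{"name": "drive_tool", "arguments": {
  "rows": [
    [[0,0,0],0],
    [[0,0,0],0],
    [[0,0,0],0],
    [[0,0,0],0],
    [[0,0,0],0],
    [[0,0,-0.02],0],
    [[0,0,-0.04],0],
    [[0,0,-0.04],0],
    [[0,0,-0.03],0],
    [[0,0,0],0]
  ],
  "jaw": 0
}}

```text
t: 8.8
tool_pos: [0.4123, 0.269, 0.2482]
tool_rot: [2.647, 1.689, 0.017]
contact_force: [0.2, 0.6, -0.2]
opening: 0.0855
grip_force: 0.0
```

```bash
python3 go.py "[(.487,-.0455,.22,-6.7),(.487,-.0455,.094,-6.7)]"
```

```text
t 8.8 p [0.4123 0.269  0.2482] psi 65.1 tilt -0.9999 q6 0.86 open 0.0855 F [ 0.2  0.6 -0.2]
shift [-0.2538  0.2002  0.0282] len 0.325 then turn 1.253
shift [ 0.    -0.     0.126] len 0.126 then turn -0.0
```

Request:
{"name": "drive_tool", "arguments": {
  "rows": [
    [[-0.0315,0.0252,0],0],
    [[-0.0315,0.0252,0],0],
    [[-0.0315,0.0252,0],0],
    [[-0.0315,0.0252,0],0],
    [[-0.0315,0.0252,0],0],
    [[-0.0315,0.0252,0],0],
    [[-0.0315,0.0252,0],0],
    [[-0.0315,0.0252,0],0],
    [[0,0,0],0.139],
    [[0,0,0],0.139]
  ]
}}

```text
t: 9.8
tool_pos: [0.4863, -0.0469, 0.2409]
tool_rot: [-2.861, -1.294, 0.002]
contact_force: [0.3, 0.2, 0.2]
opening: 0.0851
grip_force: 0.0
```

Request:
{"name": "drive_tool", "arguments": {
  "rows": [
    [[0,0,0],0.139],
    [[0,0,0],0.139],
    [[0,0,0],0.139],
    [[0,0,0],0.139],
    [[0,0,0],0.139],
    [[0,0,0],0.139],
    [[0,0,0],0.139],
    [[0,0,0.04],0],
    [[0,0,0],0],
    [[0,0,0],0]
  ]
}}

```text
t: 10.8
tool_pos: [0.4856, -0.0453, 0.2008]
tool_rot: [-3.136, 0.181, 0.006]
contact_force: [-0.5, -1.0, 0.1]
opening: 0.0853
grip_force: 0.0
```

```bash
python3 go.py "[(.487,-.0455,.092,-6.7)]"; python3 - <<'E'
from m import *
snap("d")
d,r=lids("d","top",(200,220,265,310))
for ce,c in r: print(np.round(ce,1),world(d,c,.064))
E
```

```text
t 10.8 p [ 0.4856 -0.0453  0.2008] psi -6.6 tilt -1.0 q6 1.44 open 0.0853 F [-0.5 -1.   0.1]
shift [0.0014 0.     0.1088] len 0.109 then turn 0.002
[224.3 273.7] [409.4 265.7  98.5  50.1  65. ]
```

Request:
{"name": "drive_tool", "arguments": {
  "rows": [
    [[0.001,0,0.03],0],
    [[0,0,0.03],0],
    [[0,0,0.03],0],
    [[0,0,0.013],0],
    [[0,0,0.006],0],
    [[0,0,0],0]
  ]
}}

```text
t: 11.5
tool_pos: [0.4881, -0.0458, 0.0938]
tool_rot: [3.136, -0.181, 0.001]
contact_force: [0.1, 0.4, 0.9]
opening: 0.0853
grip_force: 0.0
```

Request:
{"name": "drive_tool", "arguments": {
  "rows": [
    [[0,0,0],0],
    [[0,0,0],0],
    [[0,0,0],0],
    [[0,0,0],0],
    [[0,0,0],0],
    [[0,0,0],0],
    [[0,0,0],0],
    [[0,0,0],0]
  ],
  "jaw": 1
}}

```text
t: 12.3
tool_pos: [0.4888, -0.046, 0.0949]
tool_rot: [3.136, -0.181, 0.004]
contact_force: [-0.8, 0.4, 7.2]
opening: 0.0509
grip_force: 43.8
```

Request:
{"name": "drive_tool", "arguments": {
  "rows": [
    [[0,0,-0.02],0],
    [[0,0,-0.04],0],
    [[0,0,-0.04],0],
    [[0,0,-0.03],0],
    [[0,0,0],-0.11],
    [[0,0,0],-0.14],
    [[0,0,0],-0.14],
    [[0,0,0],-0.14],
    [[0,0,0],-0.14],
    [[0,0,0],-0.14]
  ]
}}

```text
t: 13.3
tool_pos: [0.4871, -0.0456, 0.2226]
tool_rot: [-2.95, -1.078, 0.001]
contact_force: [-0.0, -0.8, -1.4]
opening: 0.051
grip_force: 42.9
```

Request:
{"name": "drive_tool", "arguments": {
  "rows": [
    [[0,0,0],-0.14],
    [[0,0,0],-0.14],
    [[0,0,0],-0.14],
    [[0,0,0],-0.025],
    [[0,0,0],0],
    [[0,0,0],0]
  ]
}}

```text
t: 13.9
tool_pos: [0.4875, -0.0456, 0.223]
tool_rot: [-2.646, -1.692, 0.0]
contact_force: [0.7, 0.3, -1.3]
opening: 0.0509
grip_force: 42.9
```

```bash
python3 go.py "[(.410,.268,.22,65.2),(.410,.268,.152,65.2)]"
```

```text
t 13.9 p [ 0.4875 -0.0456  0.223 ] psi 65.2 tilt -1.0 q6 0.19 open 0.0509 F [ 0.7  0.3 -1.3]
shift [ 0.2522 -0.2019  0.003 ] len 0.323 then turn -0.0
shift [0.    0.    0.068] len 0.068 then turn -0.0
```

Request:
{"name": "drive_tool", "arguments": {
  "rows": [
    [[0.0315,-0.0252,0],0],
    [[0.0315,-0.0252,0],0],
    [[0.0315,-0.0252,0],0],
    [[0.0315,-0.0252,0],0],
    [[0.0315,-0.0252,0],0],
    [[0.0315,-0.0252,0],0],
    [[0.0315,-0.0252,0],0],
    [[0.0315,-0.0252,0],0],
    [[0,0,0],0],
    [[0,0,0.03],0]
  ]
}}

```text
t: 14.9
tool_pos: [0.412, 0.2697, 0.1976]
tool_rot: [2.642, 1.696, 0.015]
contact_force: [0.5, 0.5, -1.2]
opening: 0.0508
grip_force: 43.0
```

Request:
{"name": "drive_tool", "arguments": {
  "rows": [
    [[0,0,0.025],0],
    [[0,0,0.01],0],
    [[0,0,0],0],
    [[0,0,0],0],
    [[0,0,0],0]
  ]
}}

```text
t: 15.4
tool_pos: [0.4108, 0.2677, 0.16]
tool_rot: [2.645, 1.694, 0.005]
contact_force: [-0.5, 0.1, -1.3]
opening: 0.0512
grip_force: 42.9
```

Request:
{"name": "drive_tool", "arguments": {
  "rows": [
    [[0,0,0.002],0],
    [[0,0,0.002],0],
    [[0,0,0],0],
    [[0,0,0],0]
  ]
}}

```text
t: 15.8
tool_pos: [0.4097, 0.2675, 0.1542]
tool_rot: [-2.645, -1.695, 0.0]
contact_force: [0.3, -1.2, -1.9]
opening: 0.0513
grip_force: 42.9
```

Request:
{"name": "drive_tool", "arguments": {
  "rows": [
    [[0,0,0.0015],0],
    [[0,0,0.0015],0],
    [[0,0,0],0],
    [[0,0,0],0],
    [[0,0,0],0]
  ]
}}

```text
t: 16.3
tool_pos: [0.4097, 0.2675, 0.1512]
tool_rot: [-2.645, -1.695, 0.0]
contact_force: [0.2, -0.8, -2.5]
opening: 0.0511
grip_force: 42.9
```

Request:
{"name": "drive_tool", "arguments": {
  "rows": [
    [[0,0,0.0015],0],
    [[0,0,0.0015],0],
    [[0,0,0],0],
    [[0,0,0],0]
  ]
}}

```text
t: 16.7
tool_pos: [0.4101, 0.2677, 0.1499]
tool_rot: [2.645, 1.695, -0.0]
contact_force: [-4.2, -2.6, 7.9]
opening: 0.0512
grip_force: 44.1
```

Request:
{"name": "drive_tool", "arguments": {
  "rows": [
    [[0,0,0],0],
    [[0,0,0],0],
    [[0,0,0],0],
    [[0,0,0],0],
    [[0,0,0],0],
    [[0,0,-0.02],0],
    [[0,0,-0.04],0],
    [[0,0,-0.04],0],
    [[0,0,0],0],
    [[0,0,0],0]
  ],
  "jaw": 0
}}

```text
t: 17.7
tool_pos: [0.4103, 0.2678, 0.2496]
tool_rot: [2.645, 1.695, 0.005]
contact_force: [-0.5, -0.3, -0.6]
opening: 0.0856
grip_force: 0.0
```

```bash
python3 go.py "[(.6177,-.1774,.25,-3),(.6177,-.1774,.158,-3)]"
```

```text
t 17.7 p [0.4103 0.2678 0.2496] psi 65.3 tilt -1.0 q6 0.86 open 0.0856 F [-0.5 -0.3 -0.6]
shift [-0.3178  0.3744 -0.0004] len 0.491 then turn 1.192
shift [ 0.    -0.     0.092] len 0.092 then turn -0.0
```

Request:
{"name": "drive_tool", "arguments": {
  "rows": [
    [[-0.0265,0.0312,0],0],
    [[-0.0265,0.0312,0],0],
    [[-0.0265,0.0312,0],0],
    [[-0.0265,0.0312,0],0],
    [[-0.0265,0.0312,0],0],
    [[-0.0265,0.0312,0],0],
    [[-0.0265,0.0312,0],0],
    [[-0.0265,0.0312,0],0],
    [[-0.0265,0.0312,0],0],
    [[-0.0265,0.0312,0],0]
  ],
  "jaw": 0.5
}}

```text
t: 18.7
tool_pos: [0.582, -0.105, 0.2455]
tool_rot: [-2.643, -1.693, 0.004]
contact_force: [1.3, 0.3, 1.3]
opening: 0.0424
grip_force: 0.0
```

Request:
{"name": "drive_tool", "arguments": {
  "rows": [
    [[-0.0264,0.0312,0],0],
    [[-0.0264,0.0312,0],0],
    [[0,0,0],0.132],
    [[0,0,0],0.132],
    [[0,0,0],0.132],
    [[0,0,0],0.132],
    [[0,0,0],0.132],
    [[0,0,0],0.132],
    [[0,0,0],0.132],
    [[0,0,0],0.132]
  ]
}}

```text
t: 19.7
tool_pos: [0.6162, -0.1773, 0.2453]
tool_rot: [-3.137, -0.123, 0.006]
contact_force: [-0.8, -0.4, -0.1]
opening: 0.0428
grip_force: 0.0
```

Request:
{"name": "drive_tool", "arguments": {
  "rows": [
    [[0,0,0],0.136],
    [[0,0,0.03],0],
    [[0,0,0],0],
    [[0,0,0],0]
  ]
}}

```text
t: 20.1
tool_pos: [0.6159, -0.1771, 0.2156]
tool_rot: [-3.139, 0.082, 0.007]
contact_force: [-0.0, -0.0, -0.1]
opening: 0.0427
grip_force: 0.0
```

```bash
python3 go.py "[(.6177,-.1774,.158,-3)]"; python3 - <<'E'
from m import *
snap("e")
d,r=lids("e","top",(200,220,265,310))
for ce,c in r: print(np.round(ce,1),world(d,c,.096))
S=load("e","side"); T=load("e","top")
print(proj(S,np.array([.6177,-.1774,.1])),proj(T,np.array([.6177,-.1774,.1])))
A=cv2.resize(S["image"][130:230,180:280],None,fx=4,fy=4,interpolation=cv2.INTER_CUBIC)
B=cv2.resize(T["image"][140:240,350:450],None,fx=4,fy=4,interpolation=cv2.INTER_CUBIC)
cv2.imwrite("pics/e1.png",np.hstack([A,B]))
E
```

```text
t 20.1 p [ 0.6159 -0.1771  0.2156] psi -3.0 tilt -1.0 q6 1.23 open 0.0427 F [-0.  -0.  -0.1]
shift [0.0018 0.0002 0.0576] len 0.058 then turn 0.0
[221.2 273. ] [409.6 265.2  98.   50.9  65. ]
[236.15535927 188.21581885] [394.31504246 177.63162348]
```

View pics/e1.png

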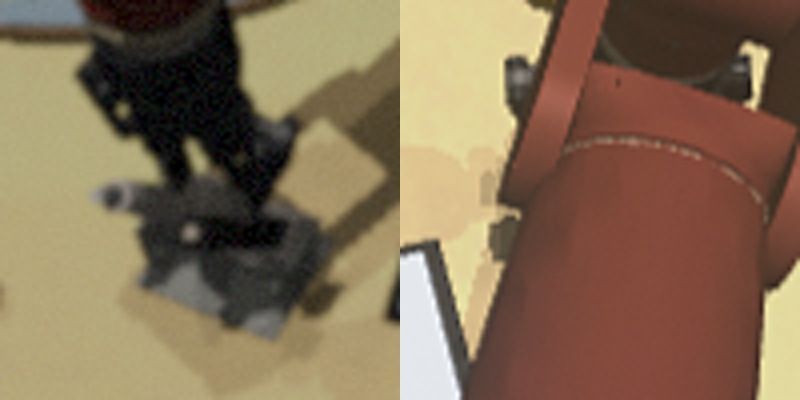

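Fingers straddle the platen: tips at side-crop (178,180) and (262,195), platen shaft end at (190,232), target (224,232). Descending.

Request:
{"name": "drive_tool", "arguments": {
  "rows": [
    [[0.001,0,0.02],0],
    [[0,0,0.02],0],
    [[0,0,0.012],0],
    [[0,0,0.006],0],
    [[0,0,0],0],
    [[0,0,0],0]
  ]
}}

```text
t: 20.8
tool_pos: [0.6187, -0.1779, 0.1613]
tool_rot: [3.14, -0.082, 0.002]
contact_force: [0.9, -0.2, 0.3]
opening: 0.0429
grip_force: 0.0
```

```bash
python3 go.py "[(.6177,-.1774,.158,-3)]"
```

```text
t 20.8 p [ 0.6187 -0.1779  0.1613] psi -3.0 tilt -1.0 q6 1.23 open 0.0429 F [ 0.9 -0.2  0.3]
shift [-0.001  -0.0005  0.0033] len 0.003 then turn 0.0
```

Request:
{"name": "drive_tool", "arguments": {
  "rows": [
    [[0,0,0.001],0],
    [[0,0,0],0],
    [[0,0,0],0],
    [[0,0,0],0],
    [[0,0,0],0],
    [[0,0,0],0],
    [[0,0,0],0],
    [[0,0,0],0]
  ],
  "jaw": 1,
  "grip_force": 70
}}

```text
t: 21.6
tool_pos: [0.6187, -0.1779, 0.1605]
tool_rot: [3.14, -0.082, 0.003]
contact_force: [0.3, 1.2, 5.9]
opening: 0.0213
grip_force: 68.6
```

Request:
{"name": "drive_tool", "arguments": {
  "rows": [
    [[0.0057,0,-0.0082],0],
    [[0.0057,0,-0.0082],0],
    [[0.0057,0,-0.0082],0],
    [[0,0,0],0]
  ]
}}

```text
t: 22.0
tool_pos: [0.6364, -0.1789, 0.1856]
tool_rot: [3.14, -0.082, 0.003]
contact_force: [-0.5, 0.1, 1.4]
opening: 0.021
grip_force: 68.3
```

Request:
{"name": "drive_tool", "arguments": {
  "rows": [
    [[0.0057,0,-0.0082],0],
    [[0.0057,0,-0.0082],0],
    [[0.0057,0,-0.0082],0],
    [[0.0057,0,-0.0082],0],
    [[0.0057,0,-0.0082],0],
    [[0,0,0],0],
    [[0,0,0],0]
  ]
}}

```text
t: 22.7
tool_pos: [0.6639, -0.1801, 0.2251]
tool_rot: [3.14, -0.082, 0.0]
contact_force: [0.3, -0.6, -1.8]
opening: 0.0214
grip_force: 68.3
```

Request:
{"name": "drive_tool", "arguments": {
  "rows": [
    [[0,0,-0.02],0],
    [[0,0,-0.03],0],
    [[0,0,-0.02],0],
    [[0,0,0],0]
  ]
}}

```text
t: 23.1
tool_pos: [0.6647, -0.1805, 0.2987]
tool_rot: [3.138, -0.082, 0.009]
contact_force: [0.1, -0.6, -0.7]
opening: 0.0211
grip_force: 68.3
```

```bash
python3 go.py "[(.4878,-.008,.29,99.4),(.4878,-.008,.17,99.4)]"
```

```text
t 23.1 p [ 0.6647 -0.1805  0.2987] psi -3.0 tilt -1.0 q6 1.25 open 0.0211 F [ 0.1 -0.6 -0.7]
shift [-0.1857 -0.1631  0.0087] len 0.247 then turn -1.787
shift [0.   0.   0.12] len 0.12 then turn -0.0
```

Request:
{"name": "drive_tool", "arguments": {
  "rows": [
    [[-0.0232,-0.0204,0],0],
    [[-0.0232,-0.0204,0],0],
    [[-0.0232,-0.0204,0],0],
    [[-0.0232,-0.0204,0],0],
    [[-0.0232,-0.0204,0],0],
    [[-0.0232,-0.0204,0],0],
    [[-0.0232,-0.0204,0],0],
    [[-0.0232,-0.0204,0],0],
    [[0,0,0],-0.1],
    [[0,0,0],-0.13]
  ]
}}

```text
t: 24.1
tool_pos: [0.4854, -0.0066, 0.2926]
tool_rot: [-3.128, -0.288, 0.004]
contact_force: [0.4, 0.3, -2.1]
opening: 0.0214
grip_force: 68.6
```

Request:
{"name": "drive_tool", "arguments": {
  "rows": [
    [[0,0,0],-0.13],
    [[0,0,0],-0.13],
    [[0,0,0],-0.13],
    [[0,0,0],-0.13],
    [[0,0,0],-0.13],
    [[0,0,0],-0.13],
    [[0,0,0],-0.13],
    [[0,0,0],-0.13],
    [[0,0,0],-0.13],
    [[0,0,0],-0.13]
  ]
}}

```text
t: 25.1
tool_pos: [0.4859, -0.0073, 0.2925]
tool_rot: [-2.315, -2.12, 0.003]
contact_force: [0.6, 0.4, -0.9]
opening: 0.0214
grip_force: 68.6
```

Request:
{"name": "drive_tool", "arguments": {
  "rows": [
    [[0,0,0],-0.13],
    [[0,0,0],-0.13],
    [[0,0,0.03],0],
    [[0,0,0.03],0],
    [[0,0,0.03],0],
    [[0,0,0.015],0],
    [[0,0,0],0],
    [[0,0,0],0],
    [[0,0,0],0]
  ]
}}

```text
t: 26.0
tool_pos: [0.4878, -0.0076, 0.1916]
tool_rot: [2.027, 2.397, 0.002]
contact_force: [-0.6, -0.4, -1.0]
opening: 0.021
grip_force: 68.7
```

```bash
python3 go.py "[(.4878,-.008,.17,99.4)]"; python3 - <<'E'
from h import *
snap("f")
S=load("f","side"); T=load("f","top")
v=np.array([.163,-.987,0]);g=np.array(ctrl.get_obs()["tool_pos"])-[0,0,.057]
for L in(-.05,.1165):
    X=g+L*(v*.5736-np.array([0,0,.819]));print(L,X.round(3),proj(S,X),proj(T,X))
A=cv2.resize(S["image"][100:230,255:385],None,fx=4,fy=4,interpolation=cv2.INTER_CUBIC)
cv2.imwrite("pics/f1.png",A)
E
```

```text
t 26.0 p [ 0.4878 -0.0076  0.1916] psi 99.6 tilt -1.0 q6 -0.34 open 0.021 F [-0.6 -0.4 -1. ]
shift [-0.0004 -0.0001  0.0216] len 0.022 then turn 0.003
-0.05 [0.483 0.021 0.176] [328.98211103 153.23471747] [319.67606076 230.53695544]
0.1165 [ 0.499 -0.074  0.039] [293.69409976 177.7463689 ] [355.62444479 230.27676967]
```

View pics/f1.png

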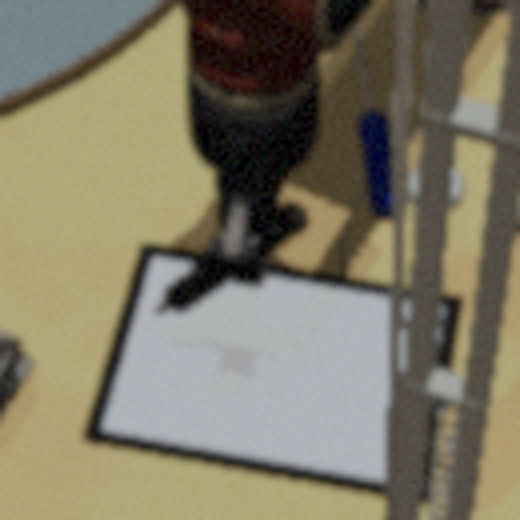

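Roller held at its 55° as predicted (gear end crop (295,215), tip (163,308)); panel is clear. Touch the tip down and pivot.

Request:
{"name": "drive_tool", "arguments": {
  "rows": [
    [[0,0,0.015],0],
    [[0,0,0.009],0],
    [[0,0,0.003],0],
    [[0,0,0],0],
    [[0,0,0],0]
  ]
}}

```text
t: 26.6
tool_pos: [0.4868, -0.0074, 0.1627]
tool_rot: [-2.028, -2.399, 0.0]
contact_force: [-0.2, 0.3, -1.1]
opening: 0.0211
grip_force: 68.7
```

Request:
{"name": "drive_tool", "arguments": {
  "rows": [
    [[0,0,0.003],0],
    [[0,0,0],0],
    [[0,0,0],0],
    [[0,0,0],0]
  ],
  "grip_force": 25
}}

```text
t: 27.0
tool_pos: [0.4869, -0.0074, 0.16]
tool_rot: [2.028, 2.399, 0.0]
contact_force: [0.0, -0.1, -1.0]
opening: 0.0211
grip_force: 68.7
```

Request:
{"name": "drive_tool", "arguments": {
  "rows": [
    [[0,0,0.002],0],
    [[0,0,0.002],0],
    [[0,0,0],0],
    [[0,0,0],0]
  ]
}}

```text
t: 27.4
tool_pos: [0.4872, -0.0074, 0.1565]
tool_rot: [2.028, 2.399, 0.001]
contact_force: [-1.4, 2.1, 4.8]
opening: 0.0211
grip_force: 69.4
```

Contact at 0.157. Lower the grip and start the arc.

Request:
{"name": "drive_tool", "arguments": {
  "rows": [
    [[0,0,0],0],
    [[0,0,0],0],
    [[0.004,0,0.0033],0],
    [[0.004,0,0.0033],0],
    [[0,0,0],0]
  ],
  "jaw": 1,
  "grip_force": 25
}}

```text
t: 27.9
tool_pos: [0.4859, 0.0004, 0.1504]
tool_rot: [2.027, 2.398, -0.001]
contact_force: [-3.9, 1.2, 9.2]
opening: 0.0209
grip_force: 69.7
```

Request:
{"name": "drive_tool", "arguments": {
  "rows": [
    [[0.0038,0,0.0034],0],
    [[0.0038,0,0.0034],0],
    [[0.0033,0,0.0039],0],
    [[0.0033,0,0.0039],0],
    [[0.0033,0,0.0039],0],
    [[0.0033,0,0.0039],0],
    [[0,0,0],0]
  ]
}}

```text
t: 28.6
tool_pos: [0.4822, 0.0213, 0.1272]
tool_rot: [2.028, 2.399, 0.0]
contact_force: [-2.9, 2.4, 7.0]
opening: 0.0213
grip_force: 68.2
```

```bash
python3 go.py "[]"; python3 - <<'E'
from h import *
snap("g")
A=cv2.resize(load("g","side")["image"][100:230,255:385],None,fx=4,fy=4,interpolation=cv2.INTER_CUBIC)
cv2.imwrite("pics/g1.png",A)
E
```

```text
t 28.6 p [0.4822 0.0213 0.1272] psi 99.6 tilt -1.0 q6 -0.28 open 0.0213 F [-2.9  2.4  7. ]
```

View pics/g1.png

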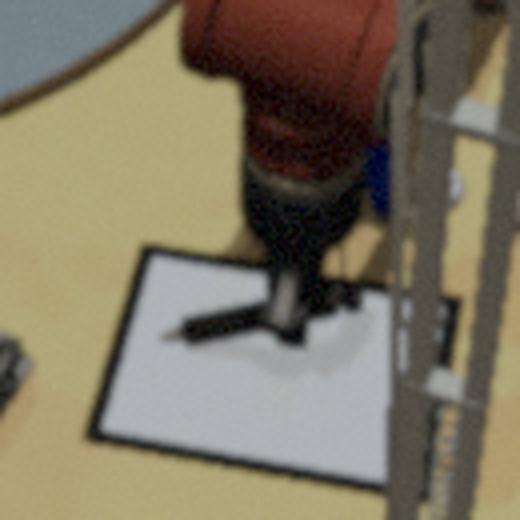

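Pivot works (tip crop (170,338), gear (350,295), shallower now). Continue.

Request:
{"name": "drive_tool", "arguments": {
  "rows": [
    [[0.0026,0,0.0044],0],
    [[0.0026,0,0.0044],0],
    [[0.0026,0,0.0044],0],
    [[0.0026,0,0.0044],0],
    [[0.0018,0,0.0048],0],
    [[0.0018,0,0.0048],0],
    [[0.0015,0,0.0048],0],
    [[0.001,0,0.004],0],
    [[0,0,0],0]
  ]
}}

```text
t: 29.6
tool_pos: [0.4798, 0.0377, 0.0914]
tool_rot: [2.028, 2.399, 0.002]
contact_force: [-2.5, 4.1, 6.6]
opening: 0.0213
grip_force: 66.2
```

Request:
{"name": "drive_tool", "arguments": {
  "rows": [
    [[0.0007,0,0.003],0],
    [[0.0005,0,0.003],0],
    [[0,0,0],0],
    [[0,0,0],0]
  ]
}}

```text
t: 30.0
tool_pos: [0.4798, 0.0389, 0.0856]
tool_rot: [2.028, 2.399, 0.003]
contact_force: [-2.3, 4.1, 6.7]
opening: 0.0214
grip_force: 66.0
```

```bash
python3 go.py "[]"; python3 - <<'E'
from h import *
snap("i")
S=load("i","side")
A=cv2.resize(S["image"][150:210,280:370],None,fx=8,fy=8,interpolation=cv2.INTER_CUBIC)
cv2.imwrite("pics/i1.png",A)
E
```

```text
t 30.0 p [0.4798 0.0389 0.0856] psi 99.6 tilt -1.0 q6 -0.24 open 0.0214 F [-2.3  4.1  6.7]
```

View pics/i1.png

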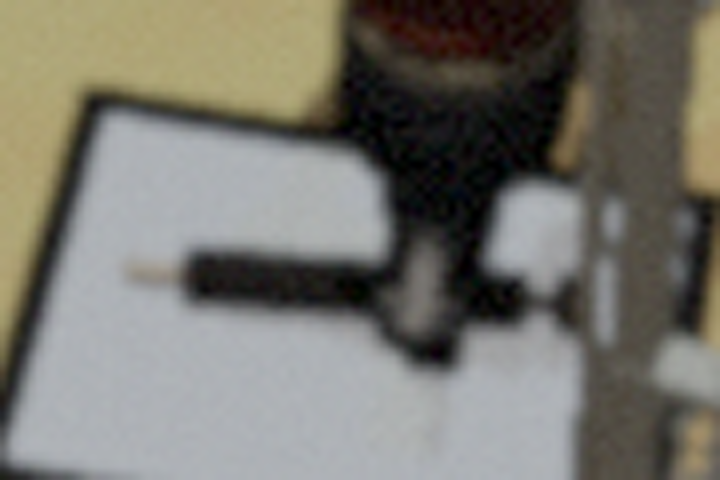

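The roller is nearly level on the panel (shaft tip crop (130,268), gear about (560,300)). I'll release it slightly to let it lie flat, then regrip at its middle.

Request:
{"name": "drive_tool", "arguments": {
  "rows": [
    [[0,0,0],0],
    [[0,0,0],0],
    [[0,0,0],0],
    [[0,0,0],0],
    [[0,0,0],0],
    [[0,0,0],0]
  ],
  "jaw": 0.67
}}

```text
t: 30.7
tool_pos: [0.479, 0.0384, 0.0847]
tool_rot: [-2.028, -2.399, 0.0]
contact_force: [0.1, 0.1, -0.3]
opening: 0.0283
grip_force: 0.0
```

```bash
cat > rol.py <<'E'
from h import *
import sys
tag=sys.argv[1]; z=float(sys.argv[2]); snap(tag)
S=load(tag,"side");im=cv2.resize(S["image"],None,fx=4,fy=4,interpolation=cv2.INTER_CUBIC)
# black body left of the gripper in the side view: column-wise dark centre
g=cv2.cvtColor(im,cv2.COLOR_BGR2GRAY).astype(int)
x0,x1,y0,y1=[int(v)*4 for v in sys.argv[3:7]]
pts=[]
for x in range(x0,x1,8):
    r=np.where(g[y0:y1,x]<75)[0]
    if len(r): pts.append((x/4-.375,(r.mean()+y0)/4-.375)); print(np.round(pts[-1],1),len(r)/4,end="; ")
pts=np.array(pts);W=np.array([atz(S,p,z) for p in pts[[0,-1]]]);print("\n",W.round(4),np.degrees(np.arctan2(*(W[1]-W[0])[[1,0]])))
E
python3 go.py "[(.485,.0086,.085,99.4)]"; python3 rol.py j .02 303 325 172 200
```

```text
t 30.7 p [0.479  0.0384 0.0847] psi 99.6 tilt -1.0 q6 -0.24 open 0.0283 F [ 0.1  0.1 -0.3]
shift [-0.0304  0.0009 -0.0003] len 0.03 then turn 0.003
[304.6 184.6] 4.75; [306.6 184.5] 5.5; [308.6 184.9] 5.75; [310.6 185.2] 6.0; [312.6 185.6] 5.75; [314.6 186. ] 6.0; [316.6 186.1] 5.75; [318.6 186.6] 5.75; [320.6 187. ] 6.0; [322.6 187.2] 6.0; 
 [[ 0.4973 -0.0422  0.02  ]
 [ 0.4871  0.0076  0.02  ]] 101.54331280649318
```

Request:
{"name": "drive_tool", "arguments": {
  "rows": [
    [[-0.005,0.001,0],0],
    [[-0.01,0.001,0],0],
    [[-0.01,0,0],0],
    [[-0.004,0,0],0],
    [[0,0,0],0]
  ]
}}

```text
t: 31.3
tool_pos: [0.4861, 0.0093, 0.0849]
tool_rot: [2.03, 2.397, 0.0]
contact_force: [-0.2, -0.1, -0.5]
opening: 0.0284
grip_force: 0.0
```

Request:
{"name": "drive_tool", "arguments": {
  "rows": [
    [[0,0,0],0],
    [[0,0,0],0],
    [[0,0,0],0],
    [[0,0,0],0],
    [[0,0,0],0],
    [[0,0,0],0],
    [[0,0,0],0]
  ],
  "jaw": 1,
  "grip_force": 80
}}

```text
t: 32.0
tool_pos: [0.4862, 0.0101, 0.0851]
tool_rot: [2.028, 2.399, 0.0]
contact_force: [-0.0, -1.9, 3.8]
opening: 0.0204
grip_force: 81.6
```

Request:
{"name": "drive_tool", "arguments": {
  "rows": [
    [[0,0,-0.01],0],
    [[0,0,-0.02],0],
    [[0,0,-0.025],0],
    [[0,0,-0.025],0],
    [[0,0,-0.025],0],
    [[0,0,-0.02],0],
    [[0,0,-0.01],0],
    [[0,0,-0.004],0],
    [[0,0,0],0],
    [[0,0,0],0]
  ]
}}

```text
t: 33.0
tool_pos: [0.4852, 0.0103, 0.2223]
tool_rot: [-2.027, -2.397, 0.002]
contact_force: [-0.4, 0.1, -1.6]
opening: 0.0203
grip_force: 81.1
```

Request:
{"name": "drive_tool", "arguments": {
  "rows": [
    [[0,0,0],0],
    [[0,0,0],0],
    [[0,0,0],0],
    [[0,0,0],0],
    [[0,0,0],0]
  ]
}}

```text
t: 33.5
tool_pos: [0.4859, 0.0102, 0.2238]
tool_rot: [-2.028, -2.399, 0.0]
contact_force: [0.4, 0.3, -1.2]
opening: 0.0202
grip_force: 81.1
```

```bash
python3 go.py "[(.485,.0086,.22,99.4)]"; python3 - <<'E'
from m import *
snap("k")
S=load("k","side");v=np.array([np.cos(np.radians(99.5)),np.sin(np.radians(99.5)),0]);c=np.array([.486,.010,.157])
for L in(-.0825,-.055,-.03,0,.06,.0825):print(L,proj(S,c+L*v).round(1),end=" ")
print()
g=cv2.cvtColor(S["image"],cv2.COLOR_BGR2GRAY)
x=proj(S,c-.0825*v);y=int(x[1]);print(range(int(x[0])-4,int(x[0])+70,2))
for r in range(y-12,y+14):print(r,*[f"{q:3d}" for q in g[r,int(x[0])-4:int(x[0])+70:2]])
d,r=lids("k","top",(200,220,265,310))
for ce,c in r: print(np.round(ce,1),world(d,c,.096))
E
```

```text
t 33.5 p [0.4859 0.0102 0.2238] psi 99.6 tilt -1.0 q6 -0.3 open 0.0202 F [ 0.4  0.3 -1.2]
shift [-0.0014 -0.0012  0.0038] len 0.004 then turn 0.003
-0.0825 [292.  151.9] -0.055 [302.7 153.8] -0.03 [312.5 155.4] 0 [324.3 157.4] 0.06 [348.2 161.5] 0.0825 [357.2 163. ] 
range(288, 362, 2)
139 166 164 164 165 164 163 163 165 164 166 166 165 164 157  79  13  19  10  17  21   4   6  25  52  67  66  65  70  62  29  15   8  44  87  87 104  97
140 164 165 165 166 164 166 161 166 166 167 164 164 166 161  88  17   8  23  22  19  12  21  28  62  68  70  62  62  67  37  24  12  53  89  91 118  93
141 167 164 165 166 166 166 163 163 166 164 166 166 166 159 106  29  29  28  20  15   1  18  30  62  64  69  70  71  61  38   5  11  51  86  98 126  88
142 162 167 165 165 166 164 166 165 167 165 164 165 165 161 119  34  35  50  34  14   8  15  44  66  62  69  67  66  67  50   5  16  45  91  98 110  87
143 166 163 166 162 164 165 164 164 163 166 165 164 166 164 125  36  47  59  44  31   5   4  44  60  63  64  66  68  68  43   9  24  49  84  89  89  80
144 163 162 165 167 167 166 164 164 164 165 164 165 1
[... 2484 characters left out ...]
15  16  30  25  31  42 101 138  94  72  84  82
161 159 113  87  94 118 136 141 135  93  89  90  71  62  55  50  58  30   0   0  19  25  22   7   9   6   1  28  26  33  38  42 121 143  91  69  85  77
162 156  87  43  49  69  89 100 100  77  76  88  69  67  64  69  84  41  20  12  26  39  48  45  29  26  23  29  26  26  24  40 123 137  89  77  95  85
163 149  65  49  82  72  60  55  57  47  54  61  51  53  60  70  82  43  13   8  27  49  85  89  70  55  41  17  13  29  32  42 109 120  87  78  97  81
164 141  59  78 135 127  99  77  62  43  35  36  32  36  43  58  77  51  13  26  34  68 101 119 101  97  76  41  25  20  21  51 113 121  88  77  93  81
[221.3 273. ] [409.6 265.   98.2  50.9  65. ]
```

```bash
python3 -c "
from station import ctrl; print(ctrl.finish_job())"
```

```text
the job is handed in; nothing more can be done
None
```

The job is handed in, though no verdict was shown. The three cases stand in one column on the bench, and the black roller is held level over the middle of the panel, about 14–15 cm up and along its long side, with the aluminium roller not touched.

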